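# Pack the finished carvings into the delivery caddy

## Robot

A 6-joint arm with a two-finger parallel gripper is mounted at the origin on the work surface. World frame = base frame: x ahead of the robot, y to its left, z up, the work surface at z = 0. Lengths are in m, angles in rad, forces in N, time in s.
With the tool pointing down it reaches from about 0.325 to 0.775 m from the base axis. Payload 5.5 kg.
Tool frame: the origin (TCP) lies on the centre line of the jaws, within the pads' length; the fingertips stand 22 mm ahead of it and the grasp point (between the pads) lies 3 mm ahead of it (bot.finger_overhang is the distance from the TCP to the fingertips, in m); z points along the fingers, y is the direction in which the jaws open and shut (so a half turn about z gives the same grasp; the last joint's range is limited). The gripper opens to 85 mm and grips with 20 to 120 N. Pads are 22 mm wide; open, the fingers measure 114 mm over their backs; the gripper's body (76 mm by 85 mm) begins 54 mm behind the grasp point. The pads swing forward as they close: fully open they stand 13 mm farther back than shut.
Start: joints at [-1.284, 0.091, 1.231, -0, 1.82, -0.057], TCP at [0.202, -0.565, 0.253] pointing down, gripper open.
Joint ranges: [-2.87, 2.87], [-0.86, 2.18], [0.17, 2.46], [-1.51, 4.65], [0.06, 2.69], [-2.65, 2.65]. Speed limits (rad/s): [2.57, 2.57, 3.01, 3.14, 3.14, 3.14].

## Interface

Orientations are given as a rotation vector (axis times angle).
In Python, from cell import readout, eyes, order, bot gives the robot as it stands.
- The arm moves only by the tool arm_command, never from a script. Its arguments are lists of equal length, an entry for each row: "hand": the closure, from 0 (fully open) to 1 (shut); "linear": the shift along the tool's x, y, z in cm, a list of three; "dr": the turn, a rotation vector about the tool's x, y, z in rad, a list of three. In form: {"hand": [hand, ...], "linear": [[tx, ty, tz], ...], "dr": [[wx, wy, wz], ...]}. A call has 1 to 5 rows; each row is the pose to reach, as a shift and turn from the pose commanded when the call began, along the tool's axes at that moment; what a row does not reach only later rows make up. A row lasts 1/10 s, in which the tool goes at most 50 mm and 8.59 degrees, less where a joint would pass 70% of its speed; a pose out of reach is approached as far as the arm can. A call with a gripper value outside its range is refused whole. The fingers move at their own pace and stop on an object; "squeeze" is the grip in N (left out, the last holds). Time passes only in rows, so rows that repeat a pose let the fingers close. It gives the time, the measured TCP pose, the force and the opening at its end, in the units of the state.
- readout.observe(): the state, without advancing time (a new reading comes with each control period).
- eyes.capture(name): name is "side" or "top" or "wrist"; returns a dict with "frame" (420x560x3 uint8, blue, green, red), "depth" (420x560 float32, m along the optical axis (not along the pixel's ray), 0 where there is no reading), "mtx" (3x3 intrinsics, pixels), "k1" (the pictures are not rectified: a ray, as slopes to the right and down, at radius r is drawn at 1 + k1 r^2 times it, then the intrinsics apply), "pose" (4x4, takes a point from camera to world coordinates). Camera axes: x right, y up, looking along -z (the intrinsics and any distortion apply to the point x, -y, -z); pixel columns grow to the right and rows downward; lengths in m; the calibration is good to about 2 mm. A picture is of the moment at which its call begins.
- order.finish_job(): hands the job in, once; it reports no verdict.
The state is a dict: "t": time; "joint_positions": joint angles; "qd": joint speeds; "joint_efforts": joint torques, N m; "tool_pos": TCP position; "eef_rot": TCP orientation; "contact_force": force on the tool from outside, world axes, zero at the start; "ft_torque": the same for the moment, N m; "finger_gap": finger opening in m.
Only numpy, scipy, OpenCV 4.12 (cv2) and the standard library are available. Lean on these libraries where they do the work, as an engineer would, in place of code of your own. Each camera call takes 0.05 s, during which the arm holds its last target. There are 200 camera calls.

## Task

Pack the four finished wooden ornaments (petal knob, finial, square post cap, scroll bracket) into the caddy on the carver's bench: each stands upright on the floor of the compartment that is made for it - the knob in the largest square opening, the cap in the middle one, the finial in the smallest, the bracket in the oblong slot. The plain uncarved knob blank and finial blank are not part of the set: leave them standing where they are.

Things in the scene. Friction and masses are not known exactly. Their poses are not given: they have to be found in the camera images.
- petal_knob: Finished drawer knob: a flower of eight round petals, 62 mm across and 14 mm thick, lying flat, with a round stem 24 mm in diameter (28 mm at its foot, slightly tapered above 52 mm) rising from its centre to 56 mm. About 60 g. Goes in cell_wide. Pale wood, loose, upright. Origin: centre of its underside; z up.
- finial: Finished turned finial 84 mm tall: round foot 30 mm in diameter and 10 mm high, thin neck 18 mm up to 30 mm, cylindrical belly 26 mm in diameter from 30 to 60 mm, thin 10 mm stalk and a 14 mm ball on top. About 40 g. Goes in cell_small. Pale wood, loose, upright. Origin: centre of its underside; z up.
- post_cap: Finished square post cap: plinth 46 x 46 mm and 16 mm high, on it a 32 x 32 mm block up to 52 mm, on that a 20 x 20 mm button up to 58 mm; all sides along its x and y. About 60 g. Goes in cell_mid. Pale wood, loose, upright. Origin: centre of its underside; z up.
- scroll_bracket: Finished scroll bracket: foot 66 mm long (its x) by 22 mm wide (its y) and 14 mm high, in the middle a block 34 mm (x) by 22 mm (y) up to 56 mm, a 16 mm roll across each end of the foot up to 30 mm. About 60 g. Goes in cell_slot. Pale wood, loose, upright. Origin: centre of its underside; z up.
- blank_knob: Uncarved knob blank, look-alike of petal_knob: a plain round disc without petals, 62 mm in diameter and 14 mm thick, with the same 24 mm stem up to 56 mm. Not to be packed; stays where it is. Pale wood, loose, upright. Origin: centre of its underside; z up.
- blank_finial: Unturned finial blank, look-alike of finial: a plain straight cylinder, 30 mm in diameter and 84 mm tall, with a flat top. Not to be packed; stays where it is. Pale wood, loose, upright. Origin: centre of its underside; z up.
- cell_wide: Fixed plywood compartment, a quarter of the caddy, 94 x 94 mm outside; rim 20 mm, grey floor 4 mm above its underside. Origin: centre of its underside, 5 mm above the table; x, y along its sides. The largest square opening, 82 x 82 mm, for the petal knob. The caddy's frame is 208 mm square, 30 mm high; compartments two by two, 97 mm apart, their order varies.
- cell_mid: Fixed plywood compartment, a quarter of the caddy, 94 x 94 mm outside; rim 20 mm, grey floor 4 mm above its underside. Origin: centre of its underside, 5 mm above the table; x, y along its sides. The middle square opening, 64 x 64 mm, for the post cap (only with sides roughly parallel). The caddy's frame is 208 mm square, 30 mm high; compartments two by two, 97 mm apart, their order varies.
- cell_small: Fixed plywood compartment, a quarter of the caddy, 94 x 94 mm outside; rim 20 mm, grey floor 4 mm above its underside. Origin: centre of its underside, 5 mm above the table; x, y along its sides. The smallest square opening, 48 x 48 mm, for the finial. The caddy's frame is 208 mm square, 30 mm high; compartments two by two, 97 mm apart, their order varies.
- cell_slot: Fixed plywood compartment, a quarter of the caddy, 94 x 94 mm outside; rim 20 mm, grey floor 4 mm above its underside. Origin: centre of its underside, 5 mm above the table; x, y along its sides. The oblong opening, 84 mm along its x by 40 mm along its y, for the scroll bracket lengthwise. The caddy's frame is 208 mm square, 30 mm high; compartments two by two, 97 mm apart, their order varies.
There are look-alikes about, which are no part of the job. Leave any pink look-alike of the post_cap alone. Leave any red look-alike of the finial alone.

How it is judged:
At the end, for the whole second after the job is handed in: Each ornament stands upright (within 0.12 rad), at rest, on the floor of its own compartment (underside 1 to 8 mm above the compartment's underside), centre within 16 mm of the compartment's centre; both blanks still stand upright within 20 mm of where they began (horizontal distance between petal_knob and cell_wide below 0.016 m and z of petal_knob in the frame of cell_wide between 0.001 and 0.008 m and angle between each of petal_knob, finial, post_cap, scroll_bracket, blank_knob, blank_finial's own z axis and vertical below 0.12 rad and linear speed of each of petal_knob, finial, post_cap, scroll_bracket below 0.02 m/s and angular speed of each of petal_knob, finial, post_cap, scroll_bracket below 0.3 rad/s and horizontal distance between finial and cell_small below 0.016 m and z of finial in the frame of cell_small between 0.001 and 0.008 m and horizontal distance between post_cap and cell_mid below 0.016 m and z of post_cap in the frame of cell_mid between 0.001 and 0.008 m and horizontal distance between scroll_bracket and cell_slot below 0.016 m and z of scroll_bracket in the frame of cell_slot between 0.001 and 0.008 m and distance of each of blank_knob, blank_finial from where it was at the start of the episode below 0.02 m); the robot touches nothing.
It fails at once if the blank knob is moved from its place by more than 20 mm (distance of blank_knob from where it was at the start of the episode above 0.02 m).
It fails at once if the blank finial is moved from its place by more than 20 mm (distance of blank_finial from where it was at the start of the episode above 0.02 m).
It also fails if it takes over 120 s, if anything falls off the work surface, if the arm or the gripper's body presses on something with over 40 N, if the wrist force passes 120 N, or if a joint passes its speed limit or range.

## Working session

There is one attempt and no reset: what is moved stays moved. The work goes in short steps, Python scripts to look and compute and a tool call to move; the robot and the scene stay as the last step left them, time stands still between calls to the robot, and variables do not carry over. Pictures are saved under pics/ and viewed, about 12 in all and at most 16, crops included, and the job is handed in when it is done.

Besides the shell and the picture viewer there is one more tool, called after "Call:" in YAML: its name, and indented under it one key for each argument. arm_command: Moves the arm, as the interface text tells. Its arguments: {"type":"object","properties":{"hand":{"type":"array","items":{"type":"number"}},"linear":{"type":"array","items":{"type":"array","items":{"type":"number"}}},"dr":{"type":"array","items":{"type":"array","items":{"type":"number"}}},"squeeze":{"type":"number"}},"required":["hand","linear","dr"]}

```bash
mkdir -p pics
cat > h.py <<'E'
import numpy as np, cv2
from cell import readout, eyes, order, bot
def cap(n,f=None):
    c=eyes.capture(n)
    if f: cv2.imwrite('pics/'+f,c['frame']); np.savez('pics/'+f[:-4]+'.npz',**{k:c[k] for k in('frame','depth','mtx','k1','pose')})
    return c
def cloud(c):
    h,w=c['depth'].shape; v,u=np.mgrid[:h,:w].astype(float)
    d=np.array([float(c['k1']),0,0,0,0])
    p=cv2.undistortPoints(np.stack([u,v],-1).reshape(-1,1,2),np.array(c['mtx']),d).reshape(h,w,2)
    z=c['depth']; P=np.stack([p[...,0]*z,-p[...,1]*z,-z,np.ones_like(z)],-1)@np.array(c['pose']).T
    P[z==0]=np.nan
    return P[...,:3]
def st():
    s=readout.observe()
    for k in('t','tool_pos','eef_rot','contact_force','finger_gap','joint_positions'): print(k,np.round(s[k],4))
    return s
E
python3 - <<'E'
from h import *
st()
for n in('top','side'):
    c=cap(n,n+'0.png'); print(n,c['mtx'],c['k1'],np.round(c['pose'],3))
E
```

```text
t 0.0
tool_pos [ 0.2022 -0.5647  0.2521]
eef_rot [-3.0933e+00 -5.3710e-01  4.0000e-04]
contact_force [ 0.2468  0.2475 -0.3261]
finger_gap 0.0852
joint_positions [-1.2837  0.0919  1.2319 -0.      1.8198 -0.0567]
top [[447.34803354   0.         277.83991581]
 [  0.         447.34803354 213.24022803]
 [  0.           0.           1.        ]] -0.0586297010053913 [[-0.019  0.994 -0.107  0.455]
 [-1.    -0.02  -0.006 -0.014]
 [-0.008  0.107  0.994  1.181]
 [ 0.     0.     0.     1.   ]]
side [[392.28398583   0.         269.53368885]
 [  0.         392.28398583 213.65466951]
 [  0.           0.           1.        ]] -0.03568660045150594 [[-0.878  0.325 -0.351  0.243]
 [-0.478 -0.608  0.633  0.553]
 [-0.008  0.724  0.69   0.653]
 [ 0.     0.     0.     1.   ]]
```

Run:
```python
import cv2
im=cv2.imread('pics/top0.png'); cv2.imwrite('pics/top0b.png',cv2.resize(im,(800,600),interpolation=cv2.INTER_CUBIC))
```

```text
(no output)
```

View pics/top0b.png

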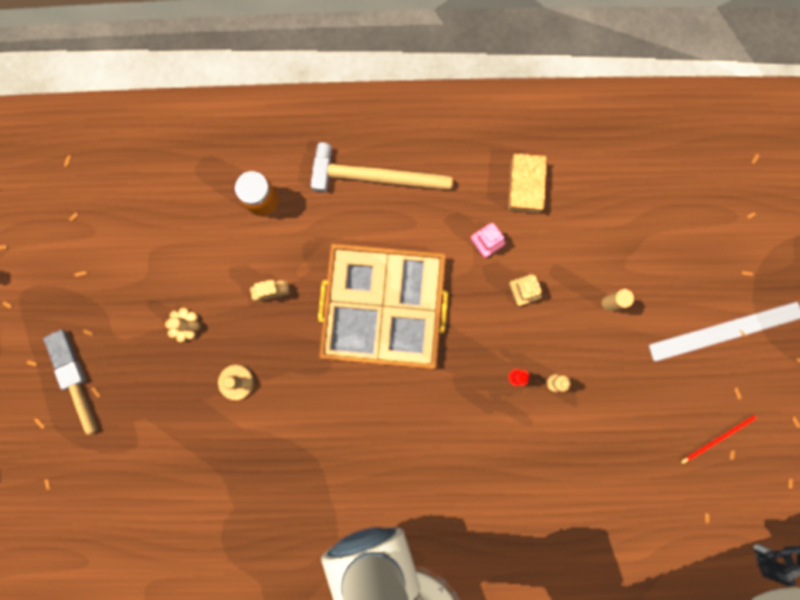

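View pics/side0.png

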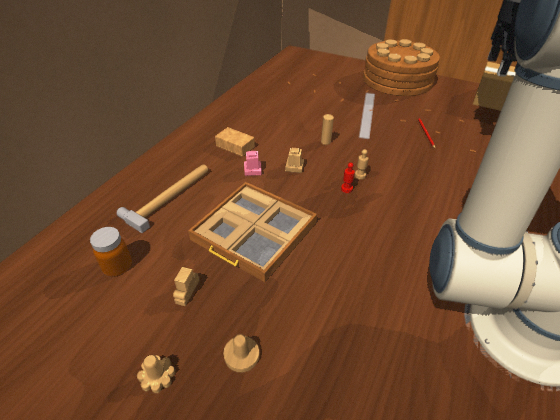

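Top picture (800×600 scale) shows these candidates:
- **Knobs:** petal knob (183,325), with 8 petals. The plain disc at (236,382) is the blank.
- **Finials:** finial (559,383). The red one (519,378) and the plain cylinder (625,300) stay.
- **Caps:** cap (526,290). The pink one (488,240) stays.
- **Bracket:** (269,290).
- **Cells:** small (360,277), slot (413,282), wide (354,330), mid (408,335).

Next I'll measure them.

Run:
```python
from h import *
P={}
for n in('top','side'):
    c=np.load(f'pics/{n}0.npz'); P[n]=cloud(c); 
C=P['top']
names=dict(petal=(183,325),blankk=(236,382),bracket=(269,290),cap=(526,290),pink=(488,240),finial=(559,383),red=(519,378),blankf=(625,300))
tabs=C[(abs(C[...,2])<.02)&(C[...,0]>.3)]; print('table z',np.median(tabs[:,2]))
S=P['side']; tabs=S[(abs(S[...,2])<.02)]; print('table z side',np.median(tabs[:,2]))
for k,(u,v) in names.items():
    p=C[int(v*.7),int(u*.7)]
    for n in P:
        Q=P[n].reshape(-1,3); m=(np.hypot(*(Q[:,:2]-p[:2]).T)<.06)&(Q[:,2]>.006)
        q=Q[m]; 
        if k in('finial','red'): q=q[np.hypot(*(q[:,:2]-p[:2]).T)<.03]
        zt=np.nanpercentile(q[:,2],99); t=q[q[:,2]>zt-.006]
        mb=(q.min(0)+q.max(0))/2; r=cv2.minAreaRect(q[:,:2].astype(np.float32)*1000)
        print(k,n,len(q),'ztop %.3f'%zt,'topc',np.round(np.median(t[:,:2],0),4),'box',np.round(q.min(0)[:2],3),np.round(q.max(0)[:2],3),'rect',np.round(r[0],1),np.round(r[1],1),round(r[2],1))
# caddy
for n in P:
    Q=P[n].reshape(-1,3); p=C[int(305*.7),int(384*.7)]
    m=(np.abs(Q[:,:2]-p[:2]).max(1)<.14)&(Q[:,2]>.015)&(Q[:,2]<.04); r=cv2.minAreaRect(Q[m][:,:2].astype(np.float32)*1000); print('caddy',n,np.round(r[0],1),r[1],r[2],p, np.percentile(Q[m][:,2],[5,50,95]))
    for k,(u,v) in dict(small=(360,277),slot=(413,282),wide=(354,330),mid=(408,335)).items():
        f=C[int(v*.7),int(u*.7)]; mm=(np.abs(Q[:,:2]-f[:2]).max(1)<.042)&(Q[:,2]<.0165)&(Q[:,2]>.003); q=Q[mm]
        print(k,n,len(q),np.round(f,4),np.round(np.percentile(q,[2,98],axis=0),3).tolist())
```

```text
table z 0.0008409128832524981
table z side 0.00021217240243331936
petal top 373 ztop 0.059 topc [0.5513 0.3902] box [0.497 0.335] [0.582 0.422] rect [539.2 386.6] [78.  74.7] 63.4
petal side 980 ztop 0.058 topc [0.5515 0.395 ] box [0.522 0.363] [0.584 0.425] rect [552.8 394.3] [58.9 57.8] 64.5
blankk top 448 ztop 0.059 topc [0.4462 0.2911] box [0.391 0.229] [0.5   0.332] rect [440.8 272.4] [100.2 105.1] 42.7
blankk side 990 ztop 0.057 topc [0.4448 0.2959] box [0.416 0.263] [0.477 0.325] rect [445.3 295.4] [61.1 58.7] 38.6
bracket top 277 ztop 0.061 topc [0.6114 0.2281] box [0.554 0.178] [0.653 0.269] rect [599.1 219.5] [94.5 88.7] 8.9
bracket side 629 ztop 0.058 topc [0.6115 0.2311] box [0.596 0.197] [0.626 0.265] rect [612.5 231.1] [23.4 66.1] 10.6
cap top 347 ztop 0.062 topc [ 0.6047 -0.2433] box [ 0.548 -0.277] [ 0.652 -0.185] rect [ 600.9 -229.5] [ 89.  103.4] 85.4
cap side 335 ztop 0.059 topc [ 0.6029 -0.2375] box [ 0.577 -0.268] [ 0.633 -0.212] rect [ 603.6 -239.9] [46.1 46.9] 18.6
pink top 331 ztop 0.062 topc [ 0.6988 -0.1759] box [ 0.637 -0.214] [ 0.727 -0.113] rect [ 688.4 -
[... 1173 characters left out ...]
 0.005], [0.662, -0.013, 0.015]]
wide top 922 [0.5387 0.0752 0.0067] [[0.499, 0.036, 0.005], [0.576, 0.114, 0.014]]
mid top 597 [ 0.5261 -0.0245  0.0097] [[0.494, -0.053, 0.006], [0.555, 0.01, 0.015]]
caddy side [580.1  25.9] (221.49887084960938, 210.85484313964844) 83.57322692871094 [0.58067254 0.01863453 0.02452403] [0.01770608 0.02518916 0.03070133]
small side 250 [0.6361 0.063  0.0121] [[0.619, 0.037, 0.007], [0.658, 0.076, 0.016]]
slot side 297 [ 0.6237 -0.0372  0.0094] [[0.591, -0.057, 0.007], [0.664, -0.025, 0.016]]
wide side 905 [0.5387 0.0752 0.0067] [[0.503, 0.034, 0.007], [0.578, 0.104, 0.015]]
mid side 443 [ 0.5261 -0.0245  0.0097] [[0.502, -0.056, 0.007], [0.559, -0.004, 0.015]]
```

Run:
```python
from h import *
im=cv2.imread('pics/top0.png')
def cr(u,v,w=70,s=4):
    u,v=int(u*.7),int(v*.7); a=im[v-w//2:v+w//2,u-w//2:u+w//2]; return cv2.resize(a,None,fx=s,fy=s,interpolation=cv2.INTER_CUBIC)
cv2.imwrite('pics/cr.png',np.vstack([np.hstack([cr(183,325),cr(269,290)]),np.hstack([cr(526,290),cr(559,383)])]))
```

```text
(no output)
```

View pics/cr.png

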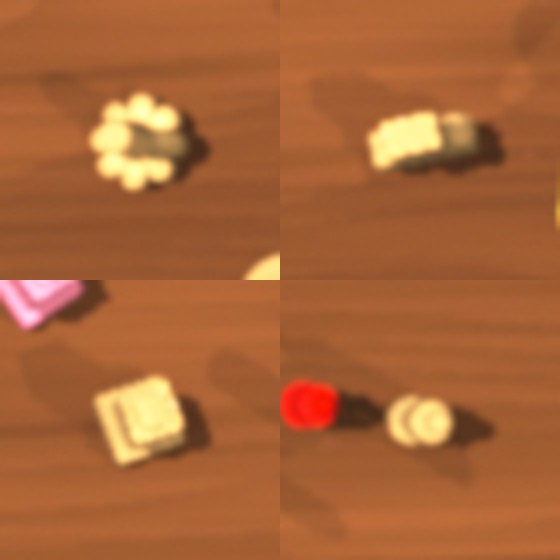

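```bash
cat >> h.py <<'E'
from scipy.spatial.transform import Rotation as Ro
def go(x,y,z,yaw):
    s=readout.observe(); R=Ro.from_rotvec(s['eef_rot']).as_matrix()
    a=np.radians(yaw); T=np.array([[np.cos(a),np.sin(a),0],[np.sin(a),-np.cos(a),0],[0,0,-1]])
    print('from',np.round(s['tool_pos'],4),'lin cm',np.round(100*R.T@(np.array([x,y,z])-s['tool_pos']),2),'dr',np.round(Ro.from_matrix(R.T@T).as_rotvec(),3), 'yaw now',round(np.degrees(np.arctan2(R[1,0],R[0,0])),1))
E
python3 -c "
from h import *
go(.432,-.291,.22,80); go(.604,-.241,.22,18.6)"
```

```text
from [ 0.2022 -0.5647  0.2522] lin cm [ 30.86 -18.01   3.26] dr [-2.000e-03 -1.000e-03 -1.052e+00] yaw now 19.7
from [ 0.2022 -0.5647  0.2522] lin cm [ 48.74 -16.92   3.26] dr [-0.002 -0.     0.019] yaw now 19.7
```

Call:
arm_command:
  hand: [0.3,0.3,0.3,0.3,0.3]
  linear:
    - [30.9,-18,3]
    - [30.9,-18,3]
    - [30.9,-18,3]
    - [30.9,-18,3]
    - [30.9,-18,3]
  dr:
    - [0,0,-1.05]
    - [0,0,-1.05]
    - [0,0,-1.05]
    - [0,0,-1.05]
    - [0,0,-1.05]
  squeeze: 40

```text
t: 0.6
tool_pos: [0.3634, -0.3725, 0.2318]
eef_rot: [-2.678, -1.641, -0.0]
contact_force: [0.7, -0.9, 0.2]
finger_gap: 0.0597
```

```bash
python3 -c "
from h import *
st();go(.432,-.291,.22,80)"
```

```text
t 0.6
tool_pos [ 0.3634 -0.3725  0.2318]
eef_rot [-2.6782 -1.6413 -0.    ]
contact_force [ 0.7235 -0.8616  0.2254]
finger_gap 0.0597
joint_positions [-8.6320e-01 -1.2610e-01  1.4835e+00  1.0000e-04  1.7848e+00 -3.9200e-01]
from [ 0.3634 -0.3725  0.2318] lin cm [10.38  2.41  1.18] dr [-0.    -0.    -0.297] yaw now 63.0
```

Call:
arm_command:
  hand: [0.3,0.3,0.3,0.3]
  linear:
    - [10.4,2.4,1.2]
    - [10.4,2.4,1.2]
    - [10.4,2.4,1.2]
    - [10.4,2.4,1.2]
  dr:
    - [0,0,-0.3]
    - [0,0,-0.3]
    - [0,0,-0.3]
    - [0,0,-0.3]

```text
t: 1.0
tool_pos: [0.4323, -0.2916, 0.2196]
eef_rot: [-2.406, -2.018, 0.001]
contact_force: [-0.5, -0.5, -1.0]
finger_gap: 0.0594
```

Run:
```python
from h import *
c=cap('wrist','w1.png'); C=cloud(c); print(np.round(c['pose'],3))
def near(xy,r=.03,zmin=.01):
    Q=C.reshape(-1,3); m=(np.hypot(*(Q[:,:2]-xy).T)<r)&(Q[:,2]>zmin)&(Q[:,2]<.1); q=Q[m]
    if len(q)<20: print('none'); return
    zt=np.percentile(q[:,2],99); t=q[q[:,2]>zt-.006]; print(len(q),zt,'top',np.median(t,0).round(4),'box',q.min(0).round(4),q.max(0).round(4))
near([.432,-.291]); near([.444,-.22])
go(.432,-.291,.048,80)
```

```text
[[ 0.985  0.165  0.059  0.447]
 [-0.175  0.931  0.32  -0.208]
 [-0.002 -0.325  0.946  0.342]
 [ 0.     0.     0.     1.   ]]
816 0.08582474558175736 top [ 0.4326 -0.2885  0.0837] box [ 0.4174 -0.3008  0.01  ] [ 0.4466 -0.275   0.0868]
692 0.08636046019006194 top [ 0.4443 -0.2197  0.084 ] box [ 0.4309 -0.2327  0.0104] [ 0.4589 -0.2051  0.0872]
from [ 0.4316 -0.2928  0.22  ] lin cm [ 0.19  0.02 17.2 ] dr [-0.001  0.    -0.002] yaw now 79.9
```

View pics/w1.png

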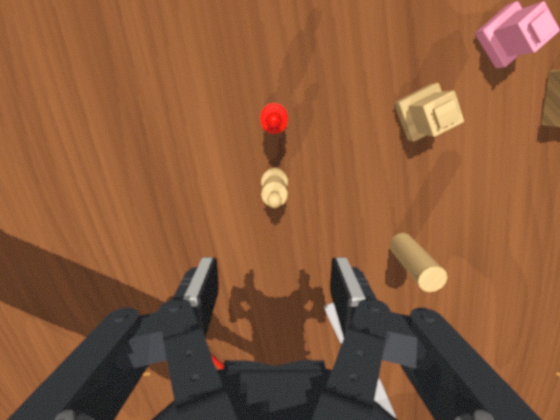

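The wrist view shows the finial (275,188) centred between the jaws, red (274,118) well ahead and the blank (418,262) clear of the right finger. I'll descend and grip.

Call:
arm_command:
  hand: [0.3,0.3,0.3,0.3,0.3]
  linear:
    - [0.4,0,4]
    - [0.4,0,8]
    - [0.4,0,12]
    - [0.4,0,15]
    - [0.4,0,17.2]
  dr:
    - [0,0,0]
    - [0,0,0]
    - [0,0,0]
    - [0,0,0]
    - [0,0,0]

```text
t: 1.55
tool_pos: [0.4302, -0.2902, 0.0457]
eef_rot: [-2.411, -2.01, 0.002]
contact_force: [0.2, 0.5, 0.5]
finger_gap: 0.0595
```

Call:
arm_command:
  hand: [0.3,1,1,1,1]
  linear:
    - [0,0,0]
    - [0,0,0]
    - [0,0,0]
    - [0,0,0]
    - [0,0,0]
  dr:
    - [0,0,0]
    - [0,0,0]
    - [0,0,0]
    - [0,0,0]
    - [0,0,0]
  squeeze: 30

```text
t: 2.05
tool_pos: [0.4332, -0.2902, 0.0507]
eef_rot: [2.406, 2.013, -0.0]
contact_force: [-1.1, -2.0, 6.3]
finger_gap: 0.0248
```

Call:
arm_command:
  hand: [1,1,1,1,1]
  linear:
    - [0,0,0]
    - [0,0,0]
    - [0,0,-1]
    - [0,0,-3]
    - [0,0,-6]
  dr:
    - [0,0,0]
    - [0,0,0]
    - [0,0,0]
    - [0,0,0]
    - [0,0,0]

```text
t: 2.55
tool_pos: [0.4316, -0.288, 0.1076]
eef_rot: [-2.406, -2.014, 0.001]
contact_force: [0.0, -0.5, 1.0]
finger_gap: 0.0254
```

```bash
python3 -c "
from h import *
go(.56,-.06,.23,83.5)"
```

```text
from [ 0.4316 -0.288   0.1076] lin cm [ 24.73   8.59 -12.21] dr [-0.003 -0.002 -0.063] yaw now 79.9
```

Call:
arm_command:
  hand: [1,1,1,1,1]
  linear:
    - [0,0,-5]
    - [3,1,-9]
    - [8,3,-12.2]
    - [13,5,-12.2]
    - [18,6.5,-12.2]
  dr:
    - [0,0,0]
    - [0,0,0]
    - [0,0,-0.06]
    - [0,0,-0.06]
    - [0,0,-0.06]

```text
t: 3.05
tool_pos: [0.5209, -0.1377, 0.2329]
eef_rot: [2.346, 2.084, 0.004]
contact_force: [0.3, 0.2, -1.9]
finger_gap: 0.0257
```

Call:
arm_command:
  hand: [1,1,1,1]
  linear:
    - [3,1,0]
    - [6,1.7,0]
    - [6,1.7,0]
    - [6,1.7,0]
  dr:
    - [0,0,0]
    - [0,0,0]
    - [0,0,0]
    - [0,0,0]

```text
t: 3.45
tool_pos: [0.5436, -0.0808, 0.2303]
eef_rot: [2.346, 2.09, -0.0]
contact_force: [0.4, 0.3, -0.5]
finger_gap: 0.025
```

Run:
```python
from h import *
c=cap('wrist','w2.png'); C=cloud(c); st()
Q=C.reshape(-1,3)
for lo,hi in((.006,.013),(.02,.04)):
    m=(np.abs(Q[:,:2]-[.58,.022]).max(1)<.14)&(Q[:,2]>lo)&(Q[:,2]<hi);print(m.sum())
# floors: connected components
m=((C[...,2]>.005)&(C[...,2]<.0135)&(np.abs(C[...,:2]-[.58,.022]).max(-1)<.1)).astype(np.uint8)
n,l,s,_=cv2.connectedComponentsWithStats(m)
for i in range(1,n):
    if s[i,4]>300:
        q=C[l==i]; r=cv2.minAreaRect(q[:,:2].astype(np.float32)*1000); print(s[i],np.round(r[0],1),np.round(r[1],1),round(r[2],1),'z',np.median(q[:,2]).round(4))
```

```text
t 3.5
tool_pos [ 0.5434 -0.0815  0.2302]
eef_rot [ 2.3469e+00  2.0883e+00 -4.0000e-04]
contact_force [-7.0000e-04 -5.2000e-03 -1.1456e+00]
finger_gap 0.0253
joint_positions [-2.1070e-01 -4.8500e-02  1.4130e+00 -3.0000e-04  1.7771e+00 -9.4300e-02]
14810
21235
[ 209    0   82   76 6035] [536.1  73.1] [72.8 82.8] 83.2 z 0.011
[204   0 184 174 798] [578.8  23. ] [139.6 141.6] 38.9 z 0.0073
[ 322    9   48   50 2173] [634.7  66.1] [46.6 46.7] 82.4 z 0.0109
[ 222  101   59   58 3300] [525.5 -20.4] [63.1 63.6] 83.6 z 0.0109
[ 302  112   76   38 2688] [623.1 -32. ] [40.5 83.6] 83.8 z 0.0108
```

View pics/w2.png

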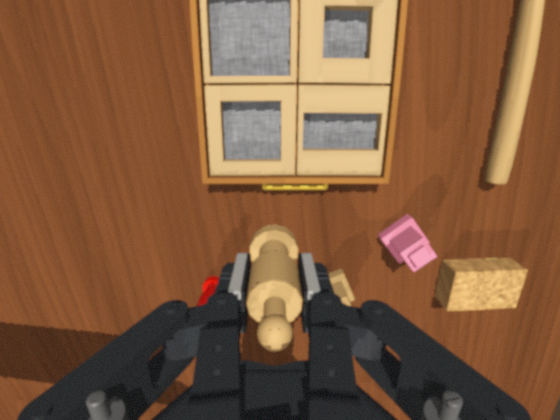

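The cells measure cleanly and the sizes match: mid (526,-20), slot (623,-31), small (634,66), wide (537,76) mm, yaw -6.4°. I'll place the finial.

```bash
python3 -c "
from h import *
go(.6337,.0637,.058,83.6)"
```

```text
from [ 0.5434 -0.0815  0.2302] lin cm [15.48  7.28 17.22] dr [-0.     0.    -0.005] yaw now 83.3
```

Call:
arm_command:
  hand: [1,1,1,1,1]
  linear:
    - [4,1.9,2]
    - [8,3.8,5]
    - [12,5.6,6]
    - [15.5,7.3,7]
    - [15.5,7.3,9]
  dr:
    - [0,0,0]
    - [0,0,0]
    - [0,0,0]
    - [0,0,0]
    - [0,0,0]

```text
t: 4.0
tool_pos: [0.636, 0.0668, 0.1402]
eef_rot: [2.345, 2.091, 0.004]
contact_force: [0.2, -0.6, 0.3]
finger_gap: 0.0247
```

Run:
```python
from h import *
c=cap('wrist','w3.png'); st(); go(.6337,.0637,.058,83.6)
C=cloud(c); Q=C.reshape(-1,3); z=readout.observe()['tool_pos'][2]
m=(np.hypot(*(Q[:,:2]-[.634,.064]).T)<.03)&(Q[:,2]<z-.02)&(Q[:,2]>.035); print(m.sum(), Q[m].min(0),Q[m].max(0))
```

```text
t 4.05
tool_pos [0.6337 0.0647 0.1351]
eef_rot [-2.3436 -2.0872  0.0062]
contact_force [ 0.3974  0.2126 -3.0603]
finger_gap 0.0252
joint_positions [4.8300e-02 2.0260e-01 1.3173e+00 1.0000e-04 1.6269e+00 1.6390e-01]
from [0.6337 0.0647 0.1351] lin cm [-0.1   0.06  7.71] dr [-0.005  0.001 -0.004] yaw now 83.4
1191 [0.62113218 0.05903029 0.09130799] [0.65050474 0.08249173 0.11504957]
```

Call:
arm_command:
  hand: [1,1,1,1,1]
  linear:
    - [-0.1,0,2]
    - [-0.1,0,4]
    - [-0.1,0,6]
    - [-0.1,0,7.5]
    - [-0.1,0,7.5]
  dr:
    - [0,0,0]
    - [0,0,0]
    - [0,0,0]
    - [0,0,0]
    - [0,0,0]

```text
t: 4.55
tool_pos: [0.6325, 0.0616, 0.0623]
eef_rot: [-2.347, -2.084, 0.006]
contact_force: [0.3, 0.2, -1.1]
finger_gap: 0.0252
```

Call:
arm_command:
  hand: [1,1,1]
  linear:
    - [0,0,0]
    - [0,0,0]
    - [0,0,0]
  dr:
    - [0,0,0]
    - [0,0,0]
    - [0,0,0]

```text
t: 4.85
tool_pos: [0.6348, 0.0629, 0.0666]
eef_rot: [2.346, 2.087, 0.003]
contact_force: [-0.3, 0.1, -0.6]
finger_gap: 0.0249
```

Call:
arm_command:
  hand: [1,1,1,1]
  linear:
    - [0,0,0.4]
    - [0,0,0.6]
    - [0,0,0.7]
    - [0,0,0.7]
  dr:
    - [0,0,0]
    - [0,0,0]
    - [0,0,0]
    - [0,0,0]

```text
t: 5.25
tool_pos: [0.6343, 0.0631, 0.0597]
eef_rot: [2.347, 2.087, 0.002]
contact_force: [-2.8, 0.2, 5.5]
finger_gap: 0.0252
```

Call:
arm_command:
  hand: [1,1]
  linear:
    - [0,0,0.1]
    - [0,0,0.1]
  dr:
    - [0,0,0]
    - [0,0,0]

```text
t: 5.45
tool_pos: [0.6344, 0.0631, 0.0597]
eef_rot: [2.346, 2.087, 0.002]
contact_force: [-5.2, -0.8, 11.1]
finger_gap: 0.0255
```

Run:
```python
from h import *
for _ in range(4):
    c=cap('side'); s=readout.observe(); print(s['tool_pos'],s['contact_force'])
C=cloud(c); cv2.imwrite('pics/s4.png',cv2.resize(c['frame'][150:290,160:346],(744,560)))
```

```text
[0.63434846 0.06315248 0.05969953] [-5.29534395  0.04540718 10.58286209]
[0.63433822 0.06315755 0.05967598] [-4.50328492 -0.07442958 10.09087918]
[0.6343638  0.06313739 0.05968497] [-5.4438374  -0.13159194 11.03339588]
[0.6343648  0.06312276 0.05968022] [-5.03035719  0.06179504 11.77516242]
```

View pics/s4.png

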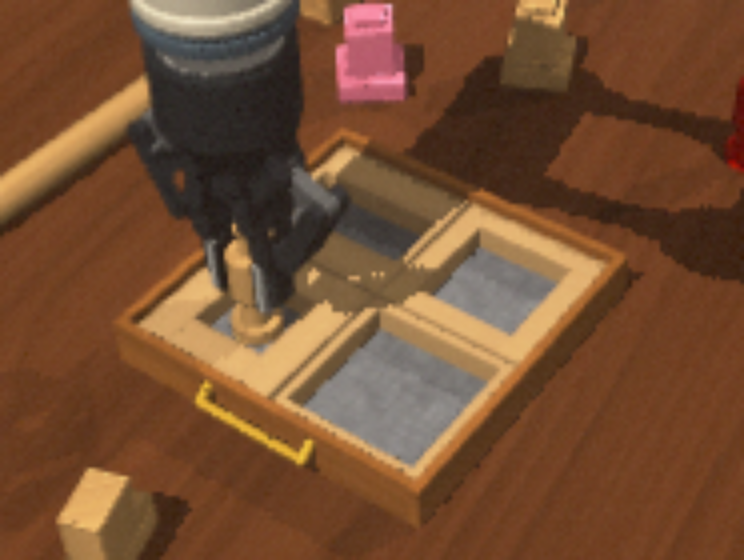

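The finial is on the floor: 11 N contact, and the foot at (258,325) is inside the smallest opening. Releasing.

Call:
arm_command:
  hand: [1,0.5,0.5,0.5,0.5]
  linear:
    - [0,0,-0.1]
    - [0,0,-0.1]
    - [0,0,-0.1]
    - [0,0,-0.1]
    - [0,0,-0.1]
  dr:
    - [0,0,0]
    - [0,0,0]
    - [0,0,0]
    - [0,0,0]
    - [0,0,0]

```text
t: 6.15
tool_pos: [0.6339, 0.063, 0.0574]
eef_rot: [-2.347, -2.087, 0.001]
contact_force: [0.5, -0.1, 0.2]
finger_gap: 0.0429
```

Call:
arm_command:
  hand: [0.5,0.5,0.5,0.5,0.5]
  linear:
    - [0,0,-1]
    - [0,0,-3]
    - [0,0,-7]
    - [0,0,-12]
    - [0,0,-17]
  dr:
    - [0,0,0]
    - [0,0,0]
    - [0,0,0]
    - [0,0,0]
    - [0,0,0]

```text
t: 6.65
tool_pos: [0.6335, 0.0629, 0.23]
eef_rot: [-2.347, -2.088, 0.001]
contact_force: [1.3, 1.1, 0.2]
finger_gap: 0.0427
```

```bash
python3 -c "
from h import *
st()
# finial
C=cloud(cap('side')); Q=C.reshape(-1,3); m=(np.hypot(*(Q[:,:2]-[.634,.064]).T)<.03)&(Q[:,2]>.04)&(Q[:,2]<.105); q=Q[m]; print(q.min(0),q.max(0),np.median(q[q[:,2]>.08],0),np.median(q[q[:,2]<.065],0))
go(.604,-.25,.22,18.6)"
```

```text
t 6.65
tool_pos [0.6335 0.0629 0.23  ]
eef_rot [-2.3473e+00 -2.0875e+00  6.0000e-04]
contact_force [1.2807 1.0698 0.1737]
finger_gap 0.0427
joint_positions [0.0456 0.188  1.1661 0.     1.788  0.1626]
[0.61983266 0.05023023 0.04002509] [0.64541675 0.07668506 0.09455188] [0.63155017 0.065217   0.08826269] [0.62624414 0.0713959  0.05311893]
from [0.6356 0.063  0.2418] lin cm [-31.46   0.48   2.11] dr [ 0.012 -0.01   1.129] yaw now 83.3
```

The finial stands at (0.632, 0.064), top at 94 mm. Next, the cap.

Call:
arm_command:
  hand: [0.2,0.2,0.2,0.2,0.2]
  linear:
    - [-5,0,0]
    - [-10,0.2,0.5]
    - [-15,0.3,0.5]
    - [-20,0.4,1]
    - [-25,0.5,1]
  dr:
    - [0,0,0.15]
    - [0,0,0.3]
    - [0,0,0.45]
    - [0,0,0.6]
    - [0,0,0.75]

```text
t: 7.2
tool_pos: [0.6093, -0.1871, 0.218]
eef_rot: [2.952, 1.074, 0.0]
contact_force: [-0.3, -0.0, 1.3]
finger_gap: 0.0682
```

```bash
python3 -c "
from h import *
go(.604,-.241,.21,18.6)"
```

```text
from [ 0.6093 -0.1871  0.218 ] lin cm [-3.87  3.79  0.8 ] dr [ 0.    -0.     0.373] yaw now 40.0
```

Call:
arm_command:
  hand: [0.2,0.2,0.2,0.2,0.2]
  linear:
    - [-3.9,3.8,0.8]
    - [-3.9,3.8,0.8]
    - [-3.9,3.8,0.8]
    - [-3.9,3.8,0.8]
    - [-3.9,3.8,0.8]
  dr:
    - [0,0,0.15]
    - [0,0,0.3]
    - [0,0,0.37]
    - [0,0,0.37]
    - [0,0,0.37]

```text
t: 7.7
tool_pos: [0.6048, -0.2394, 0.2104]
eef_rot: [3.097, 0.525, 0.001]
contact_force: [0.4, 0.1, 0.3]
finger_gap: 0.0683
```

```bash
cat >> h.py <<'E'
def obj(C,xy,r,zlo,zhi):
    Q=C.reshape(-1,3); m=(np.hypot(*(Q[:,:2]-xy).T)<r)&(Q[:,2]>zlo)&(Q[:,2]<zhi); q=Q[m]
    R=cv2.minAreaRect(q[:,:2].astype(np.float32)*1000); print(len(q),'med',np.median(q,0).round(4),'rect',np.round(R[0],1),np.round(R[1],1),round(R[2],1))
E
python3 - <<'E'
from h import *
c=cap('wrist','w5.png'); C=cloud(c)
obj(C,[.604,-.241],.04,.007,.02); obj(C,[.604,-.241],.04,.046,.0545);obj(C,[.604,-.241],.04,.055,.065)
go(.604,-.241,.041,18.6)
E
```

```text
689 med [ 0.6191 -0.2326  0.0175] rect [ 605.2 -240.7] [46. 46.] 17.8
551 med [ 0.6108 -0.2381  0.0536] rect [ 605.1 -240.8] [32.5 31.7] 18.6
463 med [ 0.6054 -0.2407  0.0597] rect [ 605.6 -241.4] [29.5 29.7] 15.2
from [ 0.6049 -0.2392  0.2104] lin cm [-0.15  0.13 16.94] dr [ 0.    -0.     0.012] yaw now 19.3
```

View pics/w5.png

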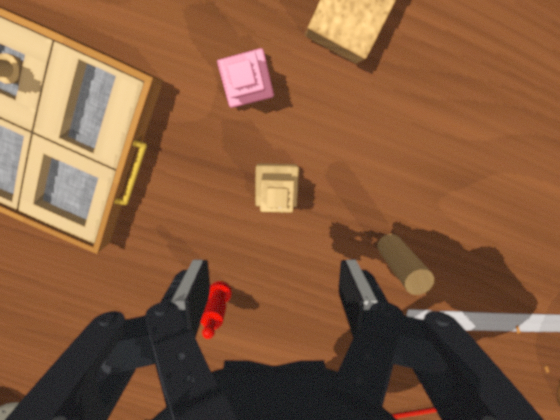

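The wrist view shows the cap (277,188) aligned with the jaws, and pink (245,78) and the blank (405,265) clear. Rect centre (605.2,-240.8), yaw 18.4°.

Call:
arm_command:
  hand: [0.2,0.2,0.2,0.2,0.2]
  linear:
    - [0,0.2,4]
    - [0,0.2,8]
    - [0,0.2,12]
    - [0,0.2,15]
    - [0,0.2,16.9]
  dr:
    - [0,0,0.01]
    - [0,0,0.01]
    - [0,0,0.01]
    - [0,0,0.01]
    - [0,0,0.01]

```text
t: 8.25
tool_pos: [0.6042, -0.2401, 0.0375]
eef_rot: [-3.098, -0.51, 0.005]
contact_force: [0.1, -0.2, -1.0]
finger_gap: 0.0685
```

Call:
arm_command:
  hand: [0.2,1,1,1,1]
  linear:
    - [0,0,0]
    - [0,0,0]
    - [0,0,0]
    - [0,0,0]
    - [0,0,0]
  dr:
    - [0,0,0]
    - [0,0,0]
    - [0,0,0]
    - [0,0,0]
    - [0,0,0]

```text
t: 8.75
tool_pos: [0.6067, -0.2419, 0.0437]
eef_rot: [3.098, 0.506, 0.006]
contact_force: [-0.4, -0.4, 5.7]
finger_gap: 0.0311
```

Call:
arm_command:
  hand: [1,1,1,1,1]
  linear:
    - [0,0,0]
    - [0,0,0]
    - [0,0,-1]
    - [0,0,-4]
    - [0,0,-9]
  dr:
    - [0,0,0]
    - [0,0,0]
    - [0,0,0]
    - [0,0,0]
    - [0,0,0]

```text
t: 9.25
tool_pos: [0.6032, -0.2406, 0.1274]
eef_rot: [-3.096, -0.506, 0.012]
contact_force: [0.5, -0.6, -0.7]
finger_gap: 0.0318
```

```bash
python3 -c "
from h import *
go(.5265,-.0195,.15,-6.4)"
```

```text
from [ 0.6032 -0.2406  0.1274] lin cm [ -0.25 -23.41  -2.11] dr [-0.005  0.008  0.435] yaw now 18.6
```

Call:
arm_command:
  hand: [1,1,1,1,1]
  linear:
    - [0,-4,-2]
    - [0,-9,-2]
    - [0,-14,-2]
    - [-0.1,-19,-2]
    - [-0.2,-23.4,-2]
  dr:
    - [0,0,0.1]
    - [0,0,0.2]
    - [0,0,0.3]
    - [0,0,0.43]
    - [0,0,0.43]

```text
t: 9.75
tool_pos: [0.5279, -0.0183, 0.1516]
eef_rot: [-3.137, 0.172, -0.001]
contact_force: [0.4, 0.5, -0.5]
finger_gap: 0.0318
```

Call:
arm_command:
  hand: [1,1]
  linear:
    - [0,0,0]
    - [0,0,0]
  dr:
    - [0,0,0]
    - [0,0,0]

```text
t: 9.95
tool_pos: [0.5289, -0.0196, 0.1517]
eef_rot: [3.137, -0.163, 0.002]
contact_force: [0.8, -1.1, -0.9]
finger_gap: 0.0317
```

```bash
python3 -c "
from h import *
go(.526,-.0195,.053,-6.4)
go(.526,-.0195,.053,-6.4);st()"
```

```text
from [ 0.5289 -0.0196  0.1517] lin cm [-0.31  0.02  9.87] dr [ 0.    -0.001  0.008] yaw now -6.0
from [ 0.5289 -0.0196  0.1517] lin cm [-0.31  0.02  9.87] dr [ 0.    -0.001  0.008] yaw now -6.0
t 9.95
tool_pos [ 0.5289 -0.0196  0.1517]
eef_rot [ 3.1368e+00 -1.6300e-01  1.8000e-03]
contact_force [ 0.7893 -1.0926 -0.9076]
finger_gap 0.0317
joint_positions [-1.0100e-01 -9.6900e-02  1.5977e+00 -5.0000e-04  1.6396e+00  1.5736e+00]
```

Call:
arm_command:
  hand: [1,1,1,1,1]
  linear:
    - [-0.3,0,3]
    - [-0.3,0,6]
    - [-0.3,0,8.5]
    - [-0.3,0,9.3]
    - [-0.3,0,9.7]
  dr:
    - [0,0,0]
    - [0,0,0]
    - [0,0,0]
    - [0,0,0]
    - [0,0,0]

```text
t: 10.45
tool_pos: [0.5259, -0.021, 0.0532]
eef_rot: [3.137, -0.169, -0.003]
contact_force: [-0.0, 0.2, -0.4]
finger_gap: 0.0318
```

Call:
arm_command:
  hand: [1,1,1,1]
  linear:
    - [0,0,0.2]
    - [0,0,0.4]
    - [0,0,0.4]
    - [0,0,0.4]
  dr:
    - [0,0,0]
    - [0,0,0]
    - [0,0,0]
    - [0,0,0]

```text
t: 10.85
tool_pos: [0.5272, -0.0204, 0.0526]
eef_rot: [3.136, -0.167, 0.005]
contact_force: [-3.0, -1.4, 5.3]
finger_gap: 0.0316
```

Call:
arm_command:
  hand: [0.45,0.45,0.45,0.45]
  linear:
    - [0,0,0]
    - [0,0,0]
    - [0,0,0]
    - [0,0,0]
  dr:
    - [0,0,0]
    - [0,0,0]
    - [0,0,0]
    - [0,0,0]

```text
t: 11.25
tool_pos: [0.5261, -0.0199, 0.0499]
eef_rot: [-3.137, 0.167, -0.0]
contact_force: [0.6, 0.3, 0.2]
finger_gap: 0.0469
```

Call:
arm_command:
  hand: [0.45,0.45,0.45,0.45,0.45]
  linear:
    - [0,0,-1]
    - [0,0,-3]
    - [0,0,-7]
    - [0,0,-12]
    - [0,0,-17]
  dr:
    - [0,0,0]
    - [0,0,0]
    - [0,0,0]
    - [0,0,0]
    - [0,0,0]

```text
t: 11.75
tool_pos: [0.5255, -0.0198, 0.222]
eef_rot: [-3.137, 0.167, 0.001]
contact_force: [0.8, -0.1, 0.0]
finger_gap: 0.0469
```

```bash
python3 -c "
from h import *
C=cloud(cap('wrist'));obj(C,[.526,-.02],.035,.06,.075)
C=cloud(cap('side'));obj(C,[.526,-.02],.035,.045,.075)
st();go(.612,.23,.22,100.6)"
```

```text
1030 med [ 0.5276 -0.019   0.0636] rect [525.8 -19. ] [32.  32.3] 83.4
235 med [ 0.5212 -0.0115  0.0607] rect [525.3 -19.9] [33.8 34.1] 84.0
t 11.85
tool_pos [ 0.5285 -0.0201  0.2301]
eef_rot [ 3.1364 -0.1666  0.0237]
contact_force [0.0077 0.2572 0.4757]
finger_gap 0.0469
joint_positions [-1.0240e-01 -1.1680e-01  1.4778e+00  1.0000e-04  1.7654e+00  1.5745e+00]
from [ 0.5285 -0.0201  0.2301] lin cm [  5.63 -25.76   1.1 ] dr [ 0.014 -0.011 -1.862] yaw now -6.1
```

The cap is in place: (526,-19) mm, yaw aligned, flat. Next, the bracket.

Call:
arm_command:
  hand: [0.3,0.3,0.3,0.3,0.3]
  linear:
    - [1,-5,0]
    - [2,-10,0]
    - [3,-15,0]
    - [4,-20,0]
    - [5.5,-25,1]
  dr:
    - [0,0,-0.15]
    - [0,0,-0.3]
    - [0,0,-0.45]
    - [0,0,-0.6]
    - [0,0,-0.75]

```text
t: 12.35
tool_pos: [0.6053, 0.2188, 0.2135]
eef_rot: [2.977, 1.004, 0.006]
contact_force: [0.7, 0.2, 0.3]
finger_gap: 0.0597
```

Call:
arm_command:
  hand: [0.3,0.3,0.3,0.3,0.3]
  linear:
    - [0,0,0]
    - [0,0,0]
    - [0,0,0]
    - [0,0,0]
    - [0,0,0]
  dr:
    - [0,0,-0.15]
    - [0,0,-0.3]
    - [0,0,-0.45]
    - [0,0,-0.6]
    - [0,0,-0.75]

```text
t: 12.85
tool_pos: [0.6046, 0.2166, 0.2115]
eef_rot: [2.403, 2.024, 0.0]
contact_force: [-0.0, -0.4, -0.9]
finger_gap: 0.0594
```

```bash
python3 -c "
from h import *
st();go(.612,.23,.21,100.6)"
```

```text
t 12.85
tool_pos [0.6046 0.2166 0.2115]
eef_rot [2.4025e+00 2.0241e+00 4.0000e-04]
contact_force [-0.0027 -0.4187 -0.9078]
finger_gap 0.0594
joint_positions [0.291  0.2012 1.1837 0.     1.7564 0.4616]
from [0.6046 0.2166 0.2115] lin cm [1.45 0.5  0.15] dr [ 0.    -0.    -0.356] yaw now 80.2
```

Call:
arm_command:
  hand: [0.3,0.3,0.3,0.3,0.3]
  linear:
    - [0.7,0.2,0]
    - [1.4,0.5,0]
    - [1.4,0.5,0]
    - [1.4,0.5,0]
    - [1.4,0.5,0]
  dr:
    - [0,0,-0.15]
    - [0,0,-0.3]
    - [0,0,-0.36]
    - [0,0,-0.36]
    - [0,0,-0.36]

```text
t: 13.35
tool_pos: [0.612, 0.2293, 0.2114]
eef_rot: [2.011, 2.413, 0.0]
contact_force: [-0.8, -0.9, -0.4]
finger_gap: 0.0598
```

Run:
```python
from h import *
c=cap('wrist','w6.png'); C=cloud(c)
obj(C,[.612,.23],.045,.007,.033); obj(C,[.612,.23],.045,.053,.065)
go(.612,.23,.041,100.6)
```

```text
467 med [0.6089 0.2559 0.0301] rect [612.3 232.3] [21.5 63.9] 11.2
770 med [0.6122 0.232  0.0576] rect [612.1 231.2] [21.4 33.8] 11.0
from [0.612  0.2293 0.2114] lin cm [7.000e-02 1.000e-02 1.704e+01] dr [ 0.    -0.    -0.004] yaw now 100.4
```

View pics/w6.png

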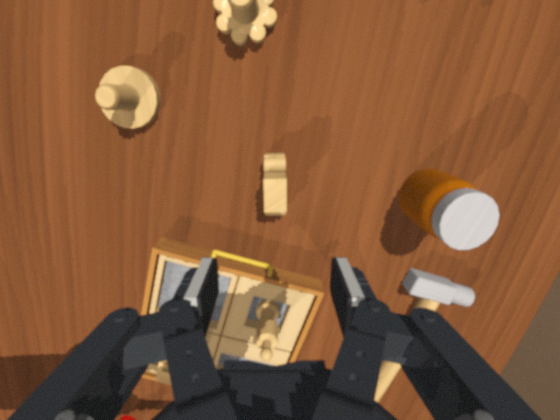

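The wrist view shows the bracket (275,185) between and in line with the jaws, with nothing near. Descend and grip.

Call:
arm_command:
  hand: [0.3,0.3,0.3,0.3,0.3]
  linear:
    - [0.2,0,4]
    - [0.2,0,8]
    - [0.2,0,12]
    - [0.2,0,15]
    - [0.2,0,17]
  dr:
    - [0,0,-0.01]
    - [0,0,-0.01]
    - [0,0,-0.01]
    - [0,0,-0.01]
    - [0,0,-0.01]

```text
t: 13.9
tool_pos: [0.6102, 0.2307, 0.0378]
eef_rot: [-1.997, -2.422, 0.005]
contact_force: [0.1, 1.0, -1.0]
finger_gap: 0.0596
```

Call:
arm_command:
  hand: [0.3,1,1,1,1]
  linear:
    - [0,0,0]
    - [0,0,0]
    - [0,0,0]
    - [0,0,0]
    - [0,0,0]
  dr:
    - [0,0,0]
    - [0,0,0]
    - [0,0,0]
    - [0,0,0]
    - [0,0,0]

```text
t: 14.4
tool_pos: [0.6129, 0.2317, 0.0439]
eef_rot: [1.996, 2.423, 0.005]
contact_force: [-0.6, -0.2, 5.6]
finger_gap: 0.0218
```

Call:
arm_command:
  hand: [1,1,1,1,1]
  linear:
    - [0,0,0]
    - [0,0,0]
    - [0,0,-2]
    - [0,0,-6]
    - [0,0,-11]
  dr:
    - [0,0,0]
    - [0,0,0]
    - [0,0,0]
    - [0,0,0]
    - [0,0,0]

```text
t: 14.9
tool_pos: [0.6103, 0.2308, 0.1497]
eef_rot: [-1.995, -2.423, 0.007]
contact_force: [1.5, 0.2, 0.6]
finger_gap: 0.0216
```

```bash
python3 -c "
from h import *
go(.623,-.031,.19,173.6)"
```

```text
from [0.6103 0.2308 0.1497] lin cm [-25.94  -3.79  -4.  ] dr [-0.005 -0.003 -1.266] yaw now 101.0
```

Call:
arm_command:
  hand: [1,1,1,1,1]
  linear:
    - [0,0,-4]
    - [-5,-0.7,-4]
    - [-10,-1.4,-4]
    - [-15,-2.1,-4]
    - [-20,-2.9,-4]
  dr:
    - [0,0,-0.15]
    - [0,0,-0.3]
    - [0,0,-0.45]
    - [0,0,-0.6]
    - [0,0,-0.75]

```text
t: 15.4
tool_pos: [0.6212, 0.0372, 0.1917]
eef_rot: [0.993, 2.98, 0.0]
contact_force: [0.5, 0.4, -1.3]
finger_gap: 0.0218
```

Call:
arm_command:
  hand: [1,1,1,1,1]
  linear:
    - [0,0,0]
    - [0,0,0]
    - [0,0,0]
    - [0,0,0]
    - [0,0,0]
  dr:
    - [0,0,-0.15]
    - [0,0,-0.3]
    - [0,0,-0.45]
    - [0,0,-0.51]
    - [0,0,-0.51]

```text
t: 15.9
tool_pos: [0.6213, 0.0388, 0.1915]
eef_rot: [0.219, 3.133, 0.0]
contact_force: [0.2, -0.2, 0.3]
finger_gap: 0.0216
```

```bash
python3 -c "
from h import *
go(.623,-.031,.11,173.6)"
```

```text
from [0.6213 0.0388 0.1915] lin cm [-1.14 -6.89  8.15] dr [ 0.     0.    -0.028] yaw now 172.0
```

Call:
arm_command:
  hand: [1,1,1,1,1]
  linear:
    - [-0.6,-4,0]
    - [-1.1,-6.9,0]
    - [-1.1,-6.9,3]
    - [-1.1,-6.9,7]
    - [-1.1,-6.9,8]
  dr:
    - [0,0,-0.03]
    - [0,0,-0.03]
    - [0,0,-0.03]
    - [0,0,-0.03]
    - [0,0,-0.03]

```text
t: 16.4
tool_pos: [0.6202, -0.031, 0.1059]
eef_rot: [-0.176, -3.129, -0.001]
contact_force: [-0.3, 0.2, -1.4]
finger_gap: 0.0221
```

Call:
arm_command:
  hand: [1,1]
  linear:
    - [0,0,0]
    - [0,0,0]
  dr:
    - [0,0,0]
    - [0,0,0]

```text
t: 16.6
tool_pos: [0.6232, -0.0308, 0.113]
eef_rot: [0.173, 3.135, -0.0]
contact_force: [-0.2, -0.8, -0.0]
finger_gap: 0.0215
```

```bash
python3 -c "
from h import *
for i in range(3):
  c=cap('side'); go(.623,-.031,.051,173.6)
cv2.imwrite('pics/s7.png',cv2.resize(c['frame'][150:290,160:346],(744,560)))"
```

```text
from [ 0.6237 -0.0308  0.1139] lin cm [ 0.09 -0.02  6.29] dr [0.    0.004 0.002] yaw now 173.7
from [ 0.6238 -0.0308  0.1141] lin cm [ 0.1  -0.03  6.31] dr [0.    0.004 0.002] yaw now 173.7
from [ 0.6237 -0.0309  0.114 ] lin cm [ 0.1  -0.02  6.29] dr [-0.     0.004  0.002] yaw now 173.7
```

View pics/s7.png

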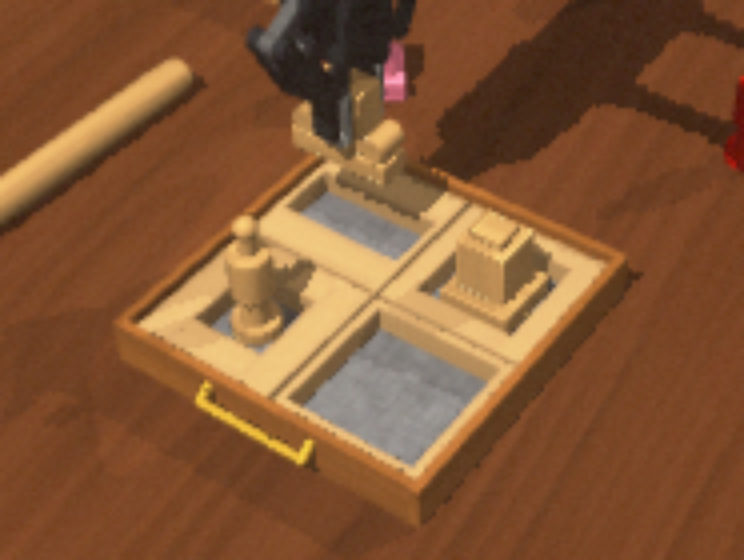

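The finial and cap stand well, and the bracket hovers level over its slot (345,150). Lowering.

Call:
arm_command:
  hand: [1,1,1,1,1]
  linear:
    - [0,0,2]
    - [0,0,4]
    - [0,0,5.2]
    - [0,0,5.8]
    - [0,0,6]
  dr:
    - [0,0,0]
    - [0,0,0]
    - [0,0,0]
    - [0,0,0]
    - [0,0,0]

```text
t: 17.25
tool_pos: [0.6227, -0.031, 0.0527]
eef_rot: [0.172, 3.137, -0.0]
contact_force: [-7.7, 0.4, 9.6]
finger_gap: 0.0215
```

Call:
arm_command:
  hand: [1,1,1,1]
  linear:
    - [0,0,0.1]
    - [0,0,0.2]
    - [0,0,0.2]
    - [0,0,0.2]
  dr:
    - [0,0,0]
    - [0,0,0]
    - [0,0,0]
    - [0,0,0]

```text
t: 17.65
tool_pos: [0.623, -0.031, 0.0527]
eef_rot: [0.172, 3.135, -0.0]
contact_force: [-6.5, 0.3, 8.7]
finger_gap: 0.0218
```

Call:
arm_command:
  hand: [0.55,0.55,0.55,0.55]
  linear:
    - [0,0,-0.1]
    - [0,0,-0.1]
    - [0,0,-0.1]
    - [0,0,-0.1]
  dr:
    - [0,0,0]
    - [0,0,0]
    - [0,0,0]
    - [0,0,0]

```text
t: 18.05
tool_pos: [0.6226, -0.031, 0.0501]
eef_rot: [-0.173, -3.137, -0.0]
contact_force: [0.2, 0.3, 0.4]
finger_gap: 0.0384
```

Call:
arm_command:
  hand: [0.55,0.55,0.55,0.55,0.55]
  linear:
    - [0,0,-1]
    - [0,0,-3]
    - [0,0,-7]
    - [0,0,-12]
    - [0,0,-17]
  dr:
    - [0,0,0]
    - [0,0,0]
    - [0,0,0]
    - [0,0,0]
    - [0,0,0]

```text
t: 18.55
tool_pos: [0.6221, -0.0309, 0.2221]
eef_rot: [-0.172, -3.136, -0.0]
contact_force: [1.4, 0.1, 0.2]
finger_gap: 0.0388
```

```bash
python3 -c "
from h import *
C=cloud(cap('wrist'));obj(C,[.623,-.031],.045,.058,.075); obj(C,[.623,-.031],.05,.028,.045)
C=cloud(cap('side'));obj(C,[.623,-.031],.045,.055,.075)
st();go(.552,.394,.22,120)"
```

```text
762 med [ 0.6229 -0.0306  0.0666] rect [624.1 -30.8] [20.9 33.7] 84.0
562 med [ 0.6037 -0.03    0.0388] rect [623.9 -32.6] [89.1 97.3] 76.0
139 med [ 0.6223 -0.0278  0.0642] rect [624.1 -31.2] [24.4 34.8] 80.3
t 18.65
tool_pos [ 0.625  -0.0312  0.2315]
eef_rot [ 1.7150e-01  3.1208e+00 -1.2000e-03]
contact_force [ 1.3466 -0.6925  0.7788]
finger_gap 0.0383
joint_positions [-0.1043  0.1438  1.2126  0.      1.7691 -1.5653]
from [ 0.625  -0.0312  0.2315] lin cm [11.93 41.47  0.96] dr [0.008 0.015 0.937] yaw now 173.7
```

The bracket is seated (624,-31). Now the petal knob.

Call:
arm_command:
  hand: [0.3,0.3,0.3,0.3,0.3]
  linear:
    - [1.4,4.8,0]
    - [2.8,9.6,0]
    - [4.2,14.4,0]
    - [5.6,19.2,0]
    - [7,24,0]
  dr:
    - [0,0,0.15]
    - [0,0,0.3]
    - [0,0,0.45]
    - [0,0,0.6]
    - [0,0,0.75]

```text
t: 19.15
tool_pos: [0.5809, 0.2051, 0.2209]
eef_rot: [1.266, 2.874, 0.001]
contact_force: [-0.3, -0.4, 0.7]
finger_gap: 0.0597
```

```bash
python3 -c "
from h import *
go(.552,.394,.21,120)"
```

```text
from [0.5809 0.2051 0.2209] lin cm [15.89 10.61  1.09] dr [0.001 0.    0.217] yaw now 132.4
```

Call:
arm_command:
  hand: [0.3,0.3,0.3,0.3,0.3]
  linear:
    - [4,2.6,0.5]
    - [8,5.3,1]
    - [12,8,1]
    - [15.9,10.6,1]
    - [15.9,10.6,1]
  dr:
    - [0,0,0.1]
    - [0,0,0.22]
    - [0,0,0.22]
    - [0,0,0.22]
    - [0,0,0.22]

```text
t: 19.65
tool_pos: [0.5488, 0.3978, 0.2094]
eef_rot: [-1.556, -2.727, -0.001]
contact_force: [0.3, 0.2, 0.2]
finger_gap: 0.0597
```

Run:
```python
from h import *
c=cap('wrist','w8.png'); C=cloud(c)
obj(C,[.552,.393],.04,.007,.02); obj(C,[.552,.393],.03,.05,.063)
go(.552,.394,.043,120)
```

```text
1371 med [0.5477 0.4021 0.0156] rect [553.1 395.1] [57.4 57.7] 62.6
452 med [0.5524 0.396  0.0573] rect [552.8 395. ] [22.7 23.1] 30.3
from [0.5499 0.3951 0.2097] lin cm [-0.21  0.14 16.67] dr [-0.001 -0.     0.008] yaw now 120.5
```

View pics/w8.png

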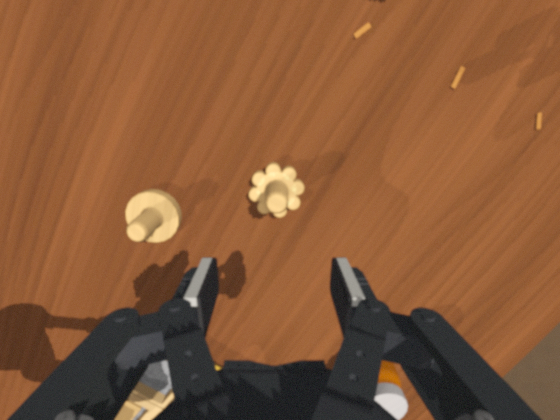

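The petalled knob (277,192) is between the jaws, with the plain blank (152,218) clear of the left finger. Rect centre (553,395). Descend.

Call:
arm_command:
  hand: [0.3,0.3,0.3,0.3,0.3]
  linear:
    - [-0.1,0.2,4]
    - [-0.1,0.2,8]
    - [-0.1,0.2,12]
    - [-0.1,0.2,15]
    - [-0.1,0.2,16.6]
  dr:
    - [0,0,0]
    - [0,0,0]
    - [0,0,0]
    - [0,0,0]
    - [0,0,0]

```text
t: 20.2
tool_pos: [0.5526, 0.3902, 0.0407]
eef_rot: [-1.567, -2.721, 0.007]
contact_force: [0.3, -0.6, 0.3]
finger_gap: 0.06
```

Call:
arm_command:
  hand: [0.3,1,1,1,1]
  linear:
    - [0,0,0]
    - [0,0,0]
    - [0,0,0]
    - [0,0,0]
    - [0,0,0]
  dr:
    - [0,0,0]
    - [0,0,0]
    - [0,0,0]
    - [0,0,0]
    - [0,0,0]

```text
t: 20.7
tool_pos: [0.5548, 0.393, 0.0474]
eef_rot: [1.565, 2.721, 0.007]
contact_force: [-0.1, -0.1, 6.0]
finger_gap: 0.023
```

Call:
arm_command:
  hand: [1,1,1,1,1]
  linear:
    - [0,0,0]
    - [0,0,0]
    - [0,0,-2]
    - [0,0,-6]
    - [0,0,-11]
  dr:
    - [0,0,0]
    - [0,0,0]
    - [0,0,0]
    - [0,0,0]
    - [0,0,0]

```text
t: 21.2
tool_pos: [0.5523, 0.3916, 0.1528]
eef_rot: [-1.565, -2.721, 0.007]
contact_force: [1.1, 0.5, -0.5]
finger_gap: 0.0231
```

```bash
python3 -c "
from h import *
go(.537,.0765,.18,120)"
```

```text
from [0.5523 0.3916 0.1528] lin cm [-26.46 -17.19  -2.63] dr [-0.005  0.     0.004] yaw now 120.2
```

Call:
arm_command:
  hand: [1,1,1,1,1]
  linear:
    - [-2,-1.3,-2]
    - [-6,-4,-2.6]
    - [-10,-6.5,-2.6]
    - [-14,-9,-2.6]
    - [-18,-11.7,-2.6]
  dr:
    - [0,0,0]
    - [0,0,0]
    - [0,0,0]
    - [0,0,0]
    - [0,0,0]

```text
t: 21.7
tool_pos: [0.5426, 0.1763, 0.1809]
eef_rot: [1.565, 2.723, 0.001]
contact_force: [0.3, -0.3, -0.3]
finger_gap: 0.0228
```

Call:
arm_command:
  hand: [1,1,1,1,1]
  linear:
    - [-4,-2.7,0]
    - [-8,-5,0]
    - [-8.4,-5.5,0]
    - [-8.4,-5.5,3]
    - [-8.4,-5.5,6]
  dr:
    - [0,0,0]
    - [0,0,0]
    - [0,0,0]
    - [0,0,0]
    - [0,0,0]

```text
t: 22.2
tool_pos: [0.5385, 0.0775, 0.1215]
eef_rot: [1.566, 2.72, 0.005]
contact_force: [0.3, -0.7, -1.0]
finger_gap: 0.023
```

```bash
python3 -c "
from h import *
for i in range(5):
  c=cap('side')
go(.537,.0765,.055,120);C=cloud(c); obj(C,[.537,.0765],.045,.035,.095)
cv2.imwrite('pics/s9.png',cv2.resize(c['frame'][150:290,160:346],(744,560)))"
```

```text
from [0.5381 0.0781 0.1219] lin cm [-0.08 -0.19  6.69] dr [0.002 0.001 0.004] yaw now 120.2
392 med [0.5262 0.0912 0.0868] rect [531.7  86.4] [59.5 45.9] 31.8
```

View pics/s9.png

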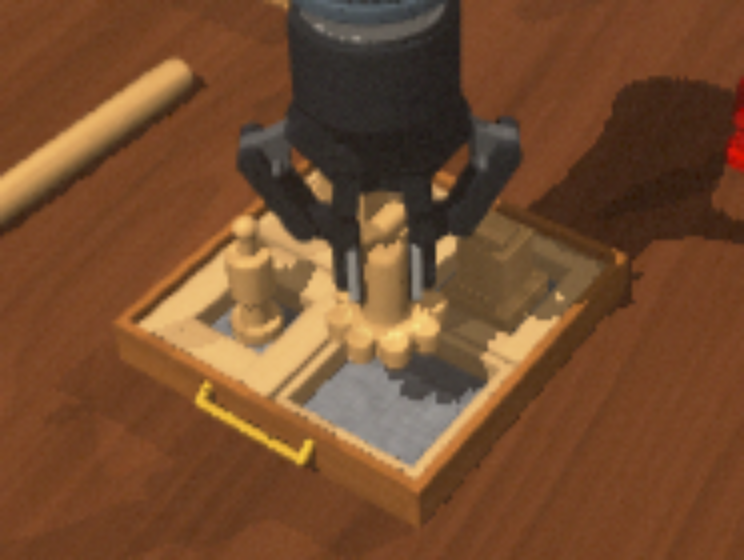

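The knob hangs upright above the wide cell (387,330), with its linkages clear of the finial. Lowering.

Call:
arm_command:
  hand: [1,1,1,1,1]
  linear:
    - [0,-0.2,2]
    - [0,-0.2,4]
    - [0,-0.2,5.5]
    - [0,-0.2,6.2]
    - [0,-0.2,6.5]
  dr:
    - [0,0,0]
    - [0,0,0]
    - [0,0,0]
    - [0,0,0]
    - [0,0,0]

```text
t: 22.95
tool_pos: [0.5359, 0.0768, 0.0564]
eef_rot: [-1.566, -2.723, 0.0]
contact_force: [-8.9, -1.3, 14.2]
finger_gap: 0.0226
```

Call:
arm_command:
  hand: [1,1,1,1]
  linear:
    - [0,0,0.1]
    - [0,0,0.2]
    - [0,0,0.2]
    - [0,0,0.2]
  dr:
    - [0,0,0]
    - [0,0,0]
    - [0,0,0]
    - [0,0,0]

```text
t: 23.35
tool_pos: [0.5364, 0.0768, 0.0563]
eef_rot: [1.565, 2.722, 0.002]
contact_force: [-6.2, -0.0, 8.4]
finger_gap: 0.0228
```

Call:
arm_command:
  hand: [0.5,0.5,0.5,0.5]
  linear:
    - [0,0,-0.1]
    - [0,0,-0.1]
    - [0,0,-0.1]
    - [0,0,-0.1]
  dr:
    - [0,0,0]
    - [0,0,0]
    - [0,0,0]
    - [0,0,0]

```text
t: 23.75
tool_pos: [0.5359, 0.0766, 0.0542]
eef_rot: [1.566, 2.723, 0.0]
contact_force: [-0.1, 0.3, 0.8]
finger_gap: 0.0429
```

Call:
arm_command:
  hand: [0.5,0.5,0.5,0.5,0.5]
  linear:
    - [0,0,-1]
    - [0,0,-3]
    - [0,0,-7]
    - [0,0,-12]
    - [0,0,-16]
  dr:
    - [0,0,0]
    - [0,0,0]
    - [0,0,0]
    - [0,0,0]
    - [0,0,0]

```text
t: 24.25
tool_pos: [0.5359, 0.0766, 0.2178]
eef_rot: [1.565, 2.722, 0.002]
contact_force: [0.6, 0.6, 0.1]
finger_gap: 0.0425
```

Call:
arm_command:
  hand: [0.5,0.5,0.5,0.5]
  linear:
    - [0,0,-4]
    - [0,0,-6]
    - [0,0,-6]
    - [0,0,-6]
  dr:
    - [0,0,0]
    - [0,0,0]
    - [0,0,0]
    - [0,0,0]

```text
t: 24.65
tool_pos: [0.5359, 0.0765, 0.2743]
eef_rot: [1.566, 2.723, 0.001]
contact_force: [0.2, 0.0, -0.6]
finger_gap: 0.0426
```

```bash
python3 -c "
from h import *
c=cap('side'); st();C=cloud(c)
for n,p,r,a,b in(('knob',[.537,.0765],.045,.05,.075),('finial',[.633,.065],.03,.08,.11),('cap',[.526,-.02],.035,.045,.08),('brk',[.624,-.031],.04,.055,.08),('bk',[.445,.2955],.05,.008,.07),('bf',[.5767,-.3985],.04,.008,.1)): print(n,end=' ');obj(C,p,r,a,b)
cv2.imwrite('pics/s10.png',c['frame'])"
```

```text
t 24.7
tool_pos [0.5356 0.0765 0.2729]
eef_rot [-1.5655e+00 -2.7220e+00  1.6000e-03]
contact_force [ 0.2192  0.4183 -0.4134]
finger_gap 0.0428
joint_positions [ 0.0791 -0.0614  1.3499 -0.      1.8549 -0.4479]
knob 118 med [0.5328 0.0828 0.0629] rect [534.9  79. ] [23.2 21.9] 68.3
finial 35 med [0.6312 0.0654 0.0892] rect [632.4  64.7] [12.5  9.9] 18.8
cap 239 med [ 0.5211 -0.0112  0.0609] rect [524.9 -19.1] [33.5 32.5] 83.5
brk 140 med [ 0.6234 -0.0265  0.0643] rect [624.3 -30.2] [24.1 34.6] 83.1
bk 971 med [0.4405 0.3009 0.015 ] rect [445.6 294.9] [60.9 58.6] 40.3
bf 279 med [ 0.5733 -0.3905  0.0543] rect [ 576.4 -399.4] [30.  32.3] 27.3
```

View pics/s10.png

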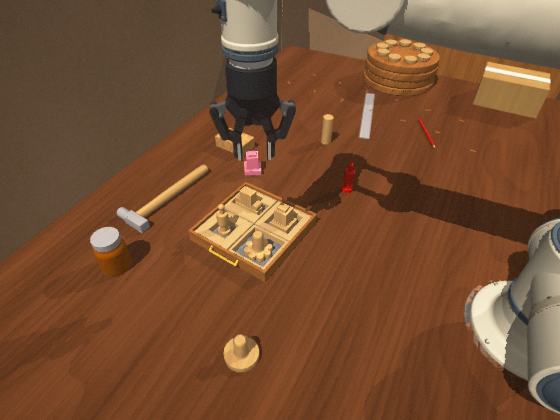

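All four ornaments stand in their cells, both blanks read where they began, and the gripper is clear. Handing in.

```bash
python3 -c "
from h import *
print(order.finish_job())"
```

```text
the job is handed in; nothing more can be done
None
```

All four ornaments are packed in their own compartments, and I handed the job in at about 25 s on the robot's clock, against the 120 s limit. No verdict came back.

My last check, from the side camera, showed:

| Ornament | Compartment | Approx. distance from its centre |
|---|---|---|
| Petal knob | largest square | 3 mm |
| Finial | smallest square | 2 mm |
| Post cap | middle square | 2 mm |
| Scroll bracket | oblong slot | 1–2 mm |

- **Standing:** all four looked upright. Their top heights agree with standing on the compartment floor, to within the cameras' error of about 2 mm.
- **Blanks:** both read within about 1 mm of where they began. I left the pink and red look-alikes alone.
- **Gripper:** it was about 0.27 m up and touching nothing. The only contact I felt was 5 to 14 N as each piece was set down.

**One disagreement:** the top camera read y positions 2 to 6 mm different from the side camera. The wrist camera agreed with the side, so I went by the wrist and side views.

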